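Lock the spice rack's end panel with its cam

TASK

Finish assembling the white flat-pack spice rack: push its loose end panel up to the rubber seal on the shelf board so that the bolt head enters the open cam, then use the screwdriver to turn the steel cam disc clockwise until it has drawn the panel fully home and is snug, without forcing it further. Put the screwdriver back upright in its wooden stand, and leave the pepper mill, the oil bottle and the spice jar where they stand.

Things in the scene. Friction and masses are not known exactly. Their poses are not given: they have to be found in the camera images.
- rack: White shelf board of the rack, lying flat and fixed on the worktop: 224 mm long (own x from -34 to +190 mm), 150 mm wide (own y), 28 mm thick, with an 80 mm high, 16 mm thick fixed end panel at its +x end. Origin on the worktop, on the cam's vertical axis. The loose end panel is at its -x end, 34 mm from the cam axis to the board's edge.
- panel_top (a point): Middle of the top edge of the loose white end panel, 80 mm above the worktop. The panel is 16 mm thick (rack x), 150 mm long (rack y), upright, rides on two dowels along rack x (about 3 N of friction); it goes home towards +x of the rack. Its axes are parallel to the rack's.
- end_panel (a joint): Gap in m between the loose end panel and the board's edge: 0 fully home, grows as the panel is drawn away (at most 0.05). A springy rubber seal stands 4 mm proud of the edge, so a hand-pushed panel touches at 0.004 and springs back to between 0.003 and 0.005 when let go; flattening the seal takes about 13 N. There the bolt head is inside the cam's hook, if the cam is open (-0.15 to 0.15). A cam turned with the panel further away shuts the bolt head out.
- cam (a joint): Turn of the cam disc in rad, growing clockwise seen from above. About 0 is open (red dot and slot point to the loose panel, rack -x). The hook meets the bolt head at about 0.7 and has the panel home and snug between about 1.25 and 1.5; the torque is about 0.18 N m while drawing, rises to about 0.3 N m at 1.5 and 0.5 N m at 1.7, beyond which it is overtightened. The blade has about 0.15 to 0.2 rad of play in the slot. It stays where it is left (friction 0.12 N m).
- cam_slot (a point): Centre of the top face of the steel cam disc (36 mm across), flush with the board's top, 28 mm above the worktop. The screwdriver slot is 17 mm long, 4.6 mm wide, 10 mm deep; it runs along this frame's x, which turns with the disc (a red dot marks its -x end). z up.
- stand: Fixed wooden block 80 x 80 x 62 mm with a 22 mm through hole in the middle of its top, holding the screwdriver. Origin at the middle of its underside.
- screwdriver: Stubby flat-blade screwdriver, 128 mm long, 0.12 kg, standing upright. Origin at the blade tip, z up to the handle. Blade 14 mm wide along own x, 2.6 mm thick (tip 12.5 x 1.6 mm). Black round collar 34 mm across from 58 to 64 mm above the tip, rests on the stand's top so that the tip hangs 4 mm above the worktop. Red square handle 26 x 26 mm from 64 to 128 mm, faces square to own x and y; the yellow bar on top runs along the blade's width.
- mill: Dark wooden pepper mill, 50 mm across, 145 mm tall, upright beside the stand; leave alone. Origin under its foot.
- oil: Green oil bottle, 56 mm across, 150 mm tall, standing on the shelf board; leave alone. Origin under its foot.
- spice_jar: Amber spice jar with red lid, 46 mm across, 85 mm tall, on the worktop outside the loose panel; leave alone. Origin under its foot.
There are look-alikes about, which are no part of the job. Several things look just like the screwdriver: the one meant starts farthest from the robot's base.

How it is judged:
By the outcome, as a careful person would: the job done as asked, in the order asked, and still so for the second after the job is handed in, with the robot touching nothing.
It also fails if it takes over 66 s, if anything falls off the work surface, if the arm or the gripper's body presses on something with over 40 N, if the wrist force passes 120 N, or if a joint passes its speed limit or range.

ROBOT

A 6-joint arm with a two-finger parallel gripper is mounted at the origin on the work surface. World frame = base frame: x ahead of the robot, y to its left, z up, the work surface at z = 0. Lengths are in m, angles in rad, forces in N, time in s.
With the tool pointing down it reaches from about 0.3 to 0.875 m from the base axis. Payload 6.4 kg.
Tool frame: the origin (TCP) lies midway between the tips of the shut fingers; the grasp point (between the pads) lies 19 mm behind it (ctrl.pinch_z is the distance from the TCP to the grasp point, in m); z points along the fingers, y is the line along which they close (so a half turn about z gives the same grasp; the last joint's range is limited). The gripper opens to 85 mm and grips with 20 to 120 N. Pads are 22 mm wide; open, the fingers measure 114 mm over their backs; the gripper's body (76 mm by 85 mm) begins 54 mm behind the grasp point. The pads swing forward as they close: fully open they stand 13 mm farther back than shut.
Start: joints at [-1.37, 0.181, 1.607, -0, 1.354, -0.206], TCP at [0.228, -0.528, 0.231] pointing down, gripper open.
Joint ranges: [-2.99, 2.99], [-0.89, 2.07], [0.3, 2.58], [-1.14, 4.28], [0, 2.63], [-3.12, 3.12]. Speed limits (rad/s): [2.57, 2.57, 3.01, 3.14, 3.14, 3.14].

INTERFACE

Orientations are given as a unit quaternion [w, x, y, z].
In Python, from bench import ctrl gives the robot as it stands.
- The arm moves only by the tool apply_moves, never from a script. Its argument "moves" is a list of rows, each an object with "jaw": the opening, from 0 (shut) to 1 (fully open); "offset": the shift along the tool's x, y, z in mm, a list of three; "rot": the turn, a rotation vector about the tool's x, y, z in degrees, a list of three. In form: [{"jaw": jaw, "offset": [dx, dy, dz], "rot": [ax, ay, az]}, ...]. A call has exactly 5 rows; each row shifts and turns the commanded pose from where the row before left it, along the tool's axes as they then stand; what a row does not reach is not made up. A row lasts 1/8 s, in which the tool goes at most 62.5 mm and 10.7 degrees, less where a joint would pass 70% of its speed; a pose out of reach is approached as far as the arm can. A call is refused whole if a number of a shift passes 62.5 or a number of a turn 10.7, either way. A call with a gripper value outside its range is refused whole. The fingers move at their own pace and stop on an object; the grip force is fixed at half the most. Time passes only in rows, so rows that do not move let the fingers close, or fill a call up. It gives the time, the measured TCP pose, the force, the opening and the grip force at its end, in the units of the state.
- ctrl.get_obs(): the state, without advancing time (a new reading comes with each control period).
- ctrl.camera(name): name is "scene" or "top"; returns (picture, depth): 400x640x3 uint8, red, green, blue; 400x640 float32, m along the optical axis (not along the pixel's ray), 0 where there is no reading.
- ctrl.camera_params(name): a dict with "K" (3x3 intrinsics, pixels), "dist" ([k1, k2, p1, p2, k3] as OpenCV has them; the pictures are not rectified), "cam_to_world" (4x4, takes a point from camera to world coordinates). Camera axes: x right, y down, z forward; pixel columns grow to the right and rows downward; lengths in m; the calibration is good to about 2 mm. A picture is of the moment at which its call begins. camera_params takes no time and is no camera call.
- ctrl.hand_in(): hands the job in; it is judged then, once.
Trained networks look in the newest picture that a camera, given by its name, has taken for a name from the list of things; names that differ only in an ending like _2 or _b are one class to them, and where a whole thing is asked for, a point or a joint stands for the part that bears it (a point fixed in the world has none). Each returns a list of dicts, best first, with "score" (0 to 1); they miss things now and then, are a little off and sometimes report something else, mostly with a low value. They report only what shows in the picture. A call takes as long as a camera call. They do not tell look-alikes from the thing itself.
- ctrl.outline_of(camera, target): "region" (400x640 bool, what is visible of it) and "position" ([column, row] in pixels, amid what is visible of it).
The state is a dict: "time_s": time; "q": joint angles; "dq": joint speeds; "joint_efforts": joint torques, N m; "eef_pos": TCP position; "eef_rot": TCP orientation; "wrist_force": force on the tool from outside, world axes, zero at the start; "torque": the same for the moment, N m; "opening": opening from 0.0 (shut) to 1.0 (fully open); "grasp_force": force on a finger pad.
Only numpy, scipy, OpenCV 4.12 (cv2) and the standard library are available. Lean on these libraries where they do the work, as an engineer would, in place of code of your own. Each camera call takes 0.05 s, during which the arm holds its last target. There are 200 camera calls.

## Working session

There is one attempt and no reset: what is moved stays moved. The work goes in short steps, Python scripts to look and compute and a tool call to move; the robot and the scene stay as the last step left them, time stands still between calls to the robot, and variables do not carry over. Pictures are saved under pics/ and viewed, at most 10 in all, crops included, and the job is handed in when it is done.

Besides the shell and the picture viewer there is one more tool, called after ">>>" as name([rows], argument=value, ...), one row to a line, values as JSON. apply_moves: Moves the arm, as the interface text tells. Its arguments: {"type":"object","properties":{"moves":{"type":"array"}},"required":["moves"]}

```bash
mkdir -p pics; cat > h.py <<'E'
import numpy as np,cv2
from bench import ctrl
def shot(n):
    im,d=ctrl.camera(n); p=ctrl.camera_params(n); return im,d,p
def pts(d,p,uv):
    uv=np.asarray(uv,float).reshape(-1,2)
    K=np.array(p["K"]);D=np.array(p["dist"]);T=np.array(p["cam_to_world"])
    n=cv2.undistortPoints(uv.reshape(-1,1,2),K,D).reshape(-1,2)
    z=d[uv[:,1].astype(int),uv[:,0].astype(int)]
    c=np.c_[n*z[:,None],z]; return c@T[:3,:3].T+T[:3,3]
def plane(p,uv,h):
    uv=np.asarray(uv,float).reshape(-1,2)
    K=np.array(p["K"]);D=np.array(p["dist"]);T=np.array(p["cam_to_world"])
    n=cv2.undistortPoints(uv.reshape(-1,1,2),K,D).reshape(-1,2)
    r=np.c_[n,np.ones(len(n))]@T[:3,:3].T
    return T[:3,3]+r*((h-T[2,3])/r[:,2])[:,None]
def pix(p,X):
    T=np.linalg.inv(np.array(p["cam_to_world"]))
    return cv2.projectPoints(np.asarray(X,float).reshape(-1,1,3),cv2.Rodrigues(T[:3,:3])[0],T[:3,3],np.array(p["K"]),np.array(p["dist"]))[0].reshape(-1,2)
def save(n,im): cv2.imwrite("pics/"+n+".png",im[:,:,::-1])
E
python3 - <<'E'
from h import *
np.set_printoptions(precision=4,suppress=True)
for n in ["top","scene"]:
    im,d,p=shot(n); save(n+"0",im)
    print(n,np.array(p["cam_to_world"]),p["K"][0])
    for t in ["screwdriver","cam_slot","panel_top","rack","stand","mill","oil","spice_jar"]:
        for r in ctrl.outline_of(n,t)[:5]:
            m=r["region"]; vu=np.argwhere(m&(d>0))
            if len(vu)<5: continue
            P=pts(d,p,vu[:,::-1]); 
            zt=np.percentile(P[:,2],98); tp=P[P[:,2]>zt-.006]
            print(t,round(r["score"],2),np.round(r["position"]),"med",np.median(P,0),"ztop",zt,"topctr",(tp.min(0)+tp.max(0))/2,len(vu))
print(ctrl.get_obs())
E
```

```text
top [[-0.02   -0.997   0.0744  0.489 ]
 [-0.9995  0.0217  0.0227 -0.0259]
 [-0.0243 -0.0739 -0.997   0.9531]
 [ 0.      0.      0.      1.    ]] [427.6051   0.     318.2969]
screwdriver 0.62 [218. 252.] med [0.4588 0.1829 0.1265] ztop 0.130988580945077 topctr [0.4577 0.1895 0.1287] 330
screwdriver 0.6 [223. 198.] med [0.5621 0.181  0.1304] ztop 0.1347921836648438 topctr [0.5638 0.1868 0.1325] 321
screwdriver 0.5 [254. 266.] med [0.4321 0.1224 0.1273] ztop 0.13104253622556872 topctr [0.4307 0.1267 0.1287] 296
cam_slot 0.58 [421. 186.] med [ 0.5979 -0.2244  0.0283] ztop 0.032375475356704514 topctr [ 0.5972 -0.2238  0.0303] 212
panel_top 0.77 [431. 217.] med [ 0.5224 -0.2406  0.0799] ztop 0.0836646430271953 topctr [ 0.5191 -0.2441  0.0817] 824
rack 0.75 [413. 155.] med [ 0.6565 -0.2063  0.0291] ztop 0.08239609566405987 topctr [ 0.6545 -0.2096  0.1283] 8437
stand 0.85 [233. 208.] med [0.557  0.177  0.0626] ztop 0.06837703016704182 topctr [0.5636 0.1812 0.101 ] 1370
stand 0.36 [401. 123.] med [ 0.7054 -0.1771  0.13  ] ztop 0.18023406987234236 topctr [ 0.7161 -0.1848  0.1789] 923
mill 0.78
[... 1899 characters left out ...]
.] med [ 0.4762 -0.3056  0.0738] ztop 0.08747143388959337 topctr [ 0.4822 -0.2978  0.0853] 335
spice_jar 0.19 [264. 178.] med [ 0.5227 -0.2315  0.0479] ztop 0.08196583073260512 topctr [ 0.5186 -0.2398  0.0801] 1656
{'time_s': 0.9, 'q': array([-1.3703,  0.1808,  1.607 ,  0.0001,  1.3538, -0.2063]), 'dq': array([ 0.0006,  0.0012,  0.0013, -0.0009,  0.0003, -0.002 ]), 'joint_efforts': array([ -0.0012, -44.4829, -35.1683,  -0.0003,   0.0007,  -0.    ]), 'eef_pos': array([ 0.2276, -0.5281,  0.2313]), 'eef_rot': array([0.    , 0.9794, 0.202 , 0.    ]), 'wrist_force': array([ 1.4855, -1.2938,  0.3541]), 'torque': array([-0.0598,  0.0164,  0.066 ]), 'grasp_force': 0.0, 'opening': 0.9948600569869092}
```

View pics/top0.png

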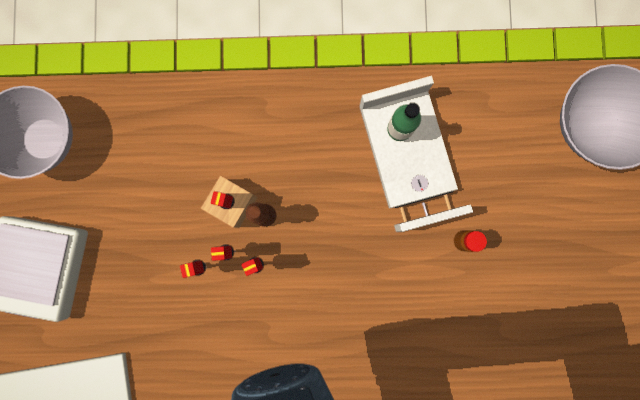

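```bash
python3 - <<'E'
import cv2,numpy as np
t=cv2.imread("pics/top0.png");s=cv2.imread("pics/scene0.png")
a=cv2.resize(t[160:290,185:285],(400,520),interpolation=cv2.INTER_CUBIC)
b=cv2.resize(t[120:250,360:460],(400,520),interpolation=cv2.INTER_CUBIC)
cv2.imwrite("pics/crop0.png",np.hstack([a,b]))
E
```

```text
(no output)
```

View pics/crop0.png

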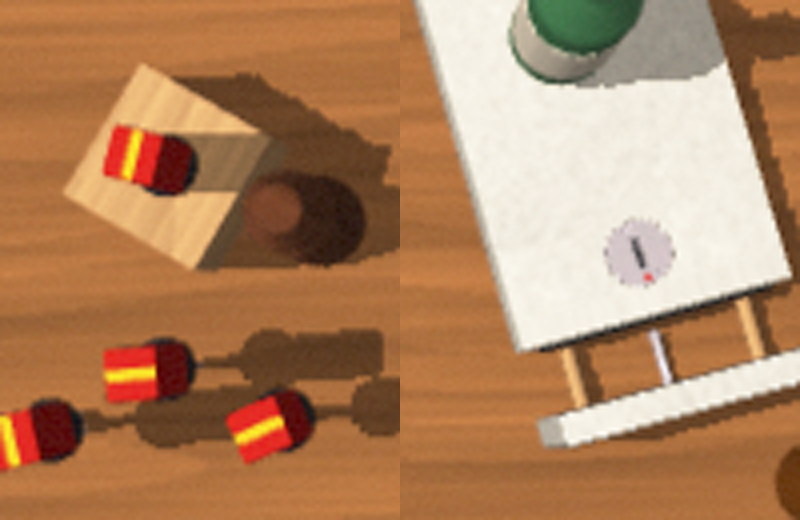

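View pics/scene0.png

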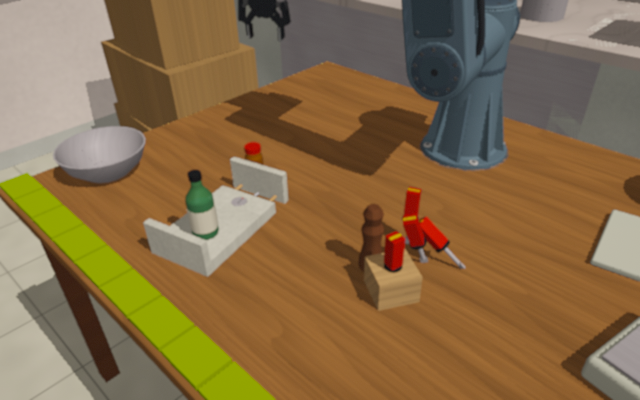

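```bash
cat > m.py <<'E'
from h import *
np.set_printoptions(precision=4,suppress=True)
im,d,p=shot("top")
vv,uu=np.mgrid[0:400,0:640]; P=pts(d,p,np.c_[uu.ravel(),vv.ravel()]).reshape(400,640,3)
hsv=cv2.cvtColor(im,cv2.COLOR_RGB2HSV)
def rect(m,name,h=None):
    n,l,s,_=cv2.connectedComponentsWithStats(m.astype(np.uint8)); 
    if n<2: return print(name,"none")
    m=l==1+np.argmax(s[1:,4]); X=P[m] if h is None else plane(p,np.argwhere(m)[:,::-1]+0.,h)
    (c,s,a)=cv2.minAreaRect((X[:,:2]*1000).astype(np.float32)); b=cv2.boxPoints((c,s,a)); e=[b[1]-b[0],b[2]-b[1]]; e=max(e,key=np.linalg.norm)
    print(name,"c",np.array(c),"size",s,"longdir",np.degrees(np.arctan2(e[1],e[0])),"z",np.median(X[:,2]),m.sum()); return np.array(c)
white=(hsv[...,1]<60)&(hsv[...,2]>120)
R=(P[...,0]>.45)&(P[...,0]<.85)&(P[...,1]<-.08)&(P[...,1]>-.36)
rect(R&white&(abs(P[...,2]-.08)<.008)&(P[...,0]<.62),"panel",.08)
rect(R&white&(abs(P[...,2]-.08)<.008)&(P[...,0]>.66),"fixed",.08)
rect(R&(abs(P[...,2]-.028)<.01)&white,"board",.028)
S=(abs(P[...,0]-.565)<.07)&(abs(P[...,1]-.188)<.07)
rect(S&(abs(P[...,2]-.062)<.006),"stand",.062)
top=S&(abs(P[...,2]-.132)<.007)
red=((hsv[...,0]<35)|(hsv[...,0]>170))&(hsv[...,1]>150)&(hsv[...,2]>140)
rect(top&red,"handletop",.132)
rect(top&(hsv[...,0]>20)&(hsv[...,0]<35)&(hsv[...,1]>120),"bar",.132)
gx,gy=np.mgrid[0:1,0:1]
C=(np.hypot(P[...,0]-.597,P[...,1]+.224)<.022)&(abs(P[...,2]-.028)<.008)
bgr=im.astype(int)
tint=C&(hsv[...,1]>10)
rect(C&(hsv[...,2]<120),"slot",.028)
rect(C&(bgr[...,0]-bgr[...,1]>50),"dot",.028)
rect(C&((bgr[...,0]+bgr[...,2])/2-bgr[...,1]>6),"disc",.028)
E
python3 m.py
```

```text
panel c [ 519.1725 -243.1086] size (16.020992279052734, 150.4872589111328) longdir -75.71248 z 0.07999999999999996 587
fixed c [ 787.6044 -175.0883] size (17.814552307128906, 150.2274627685547) longdir -75.73467 z 0.07999999999999996 599
board c [ 678.3795 -202.8064] size (239.1097869873047, 151.46542358398438) longdir 14.313405 z 0.028000000000000025 6170
stand c [557.1119 186.5905] size (88.7292709350586, 90.97410583496094) longdir -31.342453 z 0.062000000000000055 1113
handletop c [563.7491 187.581 ] size (24.85143280029297, 24.90479278564453) longdir -15.167594 z 0.132 166
bar c [563.1112 188.0058] size (4.275537490844727, 21.631189346313477) longdir -14.259349 z 0.132 27
slot c [ 595.1573 -224.6999] size (6.780688285827637, 0.9703935384750366) longdir 24.312918 z 0.028000000000000025 4
dot c [ 584.1864 -228.5934] size (2.1498301029205322, 2.2062320709228516) longdir -2.154594 z 0.028000000000000025 4
disc c [ 595.7571 -224.1957] size (31.92702865600586, 30.950105667114258) longdir 43.577225 z 0.028000000000000025 164
```

Screwdriver candidates in the top picture are (222,199) in the stand, (221,253), (192,270) and (253,266). The one meant is (222,199): it stands in the wooden stand and is farthest from the base. The crop shows its yellow bar, and it shows the cam at (420,184) with its red dot facing the loose panel.

Next I push the panel with the fingers shut.

>>> apply_moves([
  {"jaw": 0,"offset": [0,0,0],"rot": [0,0,9]},
  {"jaw": 0,"offset": [39,-25.5,0],"rot": [0,0,0]},
  {"jaw": 0,"offset": [39,-25.5,0],"rot": [0,0,0]},
  {"jaw": 0,"offset": [39,-25.5,0],"rot": [0,0,0]},
  {"jaw": 0,"offset": [39,-25.5,0],"rot": [0,0,0]},
])

```text
time_s: 1.58
eef_pos: [0.3543, -0.3896, 0.2314]
eef_rot: [0.0, 0.992, 0.124, 0.0]
wrist_force: [1.1, -1.3, 0.2]
opening: -0.001
grasp_force: 0.0
```

>>> apply_moves([
  {"jaw": 0,"offset": [38.5,-25.5,0],"rot": [0,0,0]},
  {"jaw": 0,"offset": [38.5,-25.5,0],"rot": [0,0,0]},
  {"jaw": 0,"offset": [38.5,-25.5,0],"rot": [0,0,0]},
  {"jaw": 0,"offset": [38.5,-25.5,0],"rot": [0,0,0]},
  {"jaw": 0,"offset": [0,0,50],"rot": [0,0,0]},
])

```text
time_s: 2.2
eef_pos: [0.4821, -0.2535, 0.185]
eef_rot: [0.003, 0.992, 0.127, 0.004]
wrist_force: [0.0, -1.4, -0.2]
opening: 0.004
grasp_force: 0.0
```

>>> apply_moves([
  {"jaw": 0,"offset": [0,0,50],"rot": [0,0,0]},
  {"jaw": 0,"offset": [0,0,50],"rot": [0,0,0]},
  {"jaw": 0,"offset": [0,0,38],"rot": [0,0,0]},
  {"jaw": 0,"offset": [0,0,0],"rot": [0,0,0]},
  {"jaw": 0,"offset": [10,0,0],"rot": [0,0,0]},
])

```text
time_s: 2.82
eef_pos: [0.488, -0.2521, 0.0447]
eef_rot: [0.001, 0.992, 0.124, 0.001]
wrist_force: [-0.0, -0.9, 0.7]
opening: 0.0
grasp_force: 0.0
```

>>> apply_moves([
  {"jaw": 0,"offset": [5,0,0],"rot": [0,0,0]},
  {"jaw": 0,"offset": [5,0,0],"rot": [0,0,0]},
  {"jaw": 0,"offset": [5,0,0],"rot": [0,0,0]},
  {"jaw": 0,"offset": [5,0,0],"rot": [0,0,0]},
  {"jaw": 0,"offset": [5,0,0],"rot": [0,0,0]},
])

```text
time_s: 3.45
eef_pos: [0.5115, -0.2453, 0.0434]
eef_rot: [0.0, 0.992, 0.124, -0.0]
wrist_force: [-2.7, -0.8, 2.5]
opening: -0.002
grasp_force: 1.7
```

>>> apply_moves([
  {"jaw": 0,"offset": [4,0,0],"rot": [0,0,0]},
  {"jaw": 0,"offset": [4,0,0],"rot": [0,0,0]},
  {"jaw": 0,"offset": [4,0,0],"rot": [0,0,0]},
  {"jaw": 0,"offset": [4,0,0],"rot": [0,0,0]},
  {"jaw": 0,"offset": [0,0,0],"rot": [0,0,0]},
])

```text
time_s: 4.08
eef_pos: [0.5274, -0.2408, 0.0431]
eef_rot: [-0.0, 0.992, 0.125, 0.0]
wrist_force: [0.2, -0.3, 0.2]
opening: -0.001
grasp_force: 0.0
```

>>> apply_moves([
  {"jaw": 0,"offset": [2,0,0],"rot": [0,0,0]},
  {"jaw": 0,"offset": [0,0,0],"rot": [0,0,0]},
  {"jaw": 0,"offset": [1,0,0],"rot": [0,0,0]},
  {"jaw": 0,"offset": [0,0,0],"rot": [0,0,0]},
  {"jaw": 0,"offset": [0,0,0],"rot": [0,0,0]},
])

```text
time_s: 4.7
eef_pos: [0.5295, -0.2402, 0.0431]
eef_rot: [-0.0, 0.992, 0.125, -0.0]
wrist_force: [-3.5, 0.3, 0.6]
opening: 0.0
grasp_force: 1.4
```

>>> apply_moves([
  {"jaw": 0,"offset": [1,0,0],"rot": [0,0,0]},
  {"jaw": 0,"offset": [0,0,0],"rot": [0,0,0]},
  {"jaw": 0,"offset": [1,0,0],"rot": [0,0,0]},
  {"jaw": 0,"offset": [0,0,0],"rot": [0,0,0]},
  {"jaw": 0,"offset": [0,0,0],"rot": [0,0,0]},
])

```text
time_s: 5.32
eef_pos: [0.5317, -0.2399, 0.0432]
eef_rot: [-0.0, 0.992, 0.125, -0.0]
wrist_force: [-2.3, 0.9, -1.1]
opening: 0.002
grasp_force: 1.3
```

>>> apply_moves([
  {"jaw": 0,"offset": [1,0,0],"rot": [0,0,0]},
  {"jaw": 0,"offset": [0,0,0],"rot": [0,0,0]},
  {"jaw": 0,"offset": [0,0,0],"rot": [0,0,0]},
  {"jaw": 0,"offset": [0,0,0],"rot": [0,0,0]},
  {"jaw": 0,"offset": [0,0,0],"rot": [0,0,0]},
])

```text
time_s: 5.95
eef_pos: [0.5328, -0.2398, 0.0433]
eef_rot: [0.0, 0.992, 0.125, 0.0]
wrist_force: [-3.1, 0.2, -2.1]
opening: -0.0
grasp_force: 1.2
```

```bash
python3 m.py 2>&1 | egrep "panel|fixed|slot|dot|disc|handle"
```

```text
panel c [ 541.7722 -195.6436] size (15.8744535446167, 69.35987091064453) longdir -75.66492 z 0.07999999999999996 237
fixed c [ 787.5092 -174.9463] size (17.929121017456055, 150.5497283935547) longdir -75.73464 z 0.07999999999999996 603
handletop c [563.9855 187.5775] size (24.734390258789062, 25.36319923400879) longdir -15.167616 z 0.132 167
slot none
dot c [ 584.1864 -228.5934] size (2.1498301029205322, 2.2062320709228516) longdir -2.154594 z 0.028000000000000025 4
disc c [ 596.2614 -224.7231] size (32.37506103515625, 30.498138427734375) longdir 88.66133 z 0.028000000000000025 167
```

>>> apply_moves([
  {"jaw": 0,"offset": [1,0,0],"rot": [0,0,0]},
  {"jaw": 0,"offset": [0,0,0],"rot": [0,0,0]},
  {"jaw": 0,"offset": [0,0,0],"rot": [0,0,0]},
  {"jaw": 0,"offset": [0,0,0],"rot": [0,0,0]},
  {"jaw": 0,"offset": [0,0,0],"rot": [0,0,0]},
])

```text
time_s: 6.62
eef_pos: [0.5337, -0.2396, 0.0433]
eef_rot: [0.0, 0.992, 0.125, -0.0]
wrist_force: [-4.1, -1.0, -0.9]
opening: 0.0
grasp_force: 2.0
```

>>> apply_moves([
  {"jaw": 0,"offset": [1,0,0],"rot": [0,0,0]},
  {"jaw": 0,"offset": [0,0,0],"rot": [0,0,0]},
  {"jaw": 0,"offset": [0,0,0],"rot": [0,0,0]},
  {"jaw": 0,"offset": [0,0,0],"rot": [0,0,0]},
  {"jaw": 0,"offset": [0,0,0],"rot": [0,0,0]},
])

```text
time_s: 7.25
eef_pos: [0.5344, -0.2394, 0.0434]
eef_rot: [0.0, 0.992, 0.124, -0.0]
wrist_force: [-4.9, -1.7, -0.1]
opening: 0.002
grasp_force: 2.7
```

>>> apply_moves([
  {"jaw": 0,"offset": [1,0,0],"rot": [0,0,0]},
  {"jaw": 0,"offset": [0,0,0],"rot": [0,0,0]},
  {"jaw": 0,"offset": [1,0,0],"rot": [0,0,0]},
  {"jaw": 0,"offset": [0,0,0],"rot": [0,0,0]},
  {"jaw": 0,"offset": [0,0,0],"rot": [0,0,0]},
])

```text
time_s: 7.88
eef_pos: [0.5357, -0.239, 0.0433]
eef_rot: [-0.0, 0.992, 0.125, -0.001]
wrist_force: [-8.0, -1.1, 2.3]
opening: -0.002
grasp_force: 4.5
```

>>> apply_moves([
  {"jaw": 0,"offset": [-3,0,0],"rot": [0,0,0]},
  {"jaw": 0,"offset": [-15,0,0],"rot": [0,0,0]},
  {"jaw": 0,"offset": [-15,0,-20],"rot": [0,0,0]},
  {"jaw": 0,"offset": [0,0,-60],"rot": [0,0,0]},
  {"jaw": 0,"offset": [0,0,-60],"rot": [0,0,0]},
])

```text
time_s: 8.5
eef_pos: [0.5039, -0.2469, 0.1847]
eef_rot: [-0.0, 0.992, 0.124, 0.0]
wrist_force: [1.4, -0.2, 0.4]
opening: 0.003
grasp_force: 0.0
```

>>> apply_moves([
  {"jaw": 0.8,"offset": [0,-50,-35],"rot": [0,0,-10]},
  {"jaw": 0.8,"offset": [0,-50,0],"rot": [0,0,-10]},
  {"jaw": 0.8,"offset": [0,-40,0],"rot": [0,0,-10]},
  {"jaw": 0.8,"offset": [0,-30,0],"rot": [0,0,-10]},
  {"jaw": 0.8,"offset": [0,0,0],"rot": [0,0,-10]},
])

```text
time_s: 9.12
eef_pos: [0.427, -0.0969, 0.2185]
eef_rot: [0.0, 0.845, 0.535, 0.001]
wrist_force: [-0.1, 0.3, -0.1]
opening: 0.798
grasp_force: 0.0
```

```bash
cat >> m.py <<'E'
o=ctrl.get_obs(); q=o["eef_rot"]; print(o["time_s"],o["eef_pos"]*1000,"theta",np.degrees(2*np.arctan2(q[2],q[1])),o["wrist_force"],o["opening"])
save("m%d"%(o["time_s"]*10),im)
E
python3 m.py 2>&1
```

```text
panel c [ 553.3723 -234.6674] size (15.986332893371582, 150.72161865234375) longdir -75.66544 z 0.07999999999999996 578
fixed c [ 787.4782 -174.8214] size (17.925607681274414, 150.8074951171875) longdir -75.73677 z 0.07999999999999996 609
board c [ 677.4381 -203.0518] size (237.7904815673828, 151.50498962402344) longdir 14.257432 z 0.028000000000000025 6179
stand c [556.6603 185.892 ] size (90.41537475585938, 91.19818115234375) longdir -31.157623 z 0.062000000000000055 1109
handletop c [563.7491 187.581 ] size (24.85143280029297, 24.90479278564453) longdir -15.167594 z 0.132 167
bar c [563.1112 188.0058] size (4.275537490844727, 21.631189346313477) longdir -14.259349 z 0.132 27
slot c [ 589.6932 -225.5726] size (0.0, 0.0) longdir 0.0 z 0.028000000000000025 1
dot c [ 584.1864 -228.5934] size (2.1498301029205322, 2.2062320709228516) longdir -2.154594 z 0.028000000000000025 4
disc c [ 596.2723 -223.684 ] size (33.47504425048828, 30.85578727722168) longdir 42.996136 z 0.028000000000000025 166
9.175 [427.7033 -97.6681 218.6673] theta 65.09261256983451 [ 0.5239 -0.4778 -0.0246] 0.792866286618891
```

>>> apply_moves([
  {"jaw": 0.8,"offset": [0,0,0],"rot": [0,0,-10]},
  {"jaw": 0.8,"offset": [52,9.5,0],"rot": [0,0,0]},
  {"jaw": 0.8,"offset": [52,9.5,0],"rot": [0,0,0]},
  {"jaw": 0.8,"offset": [52,9.5,0],"rot": [0,0,0]},
  {"jaw": 0.8,"offset": [52,9.5,0],"rot": [0,0,0]},
])

```text
time_s: 9.8
eef_pos: [0.522, 0.0928, 0.2186]
eef_rot: [0.0, 0.798, 0.603, 0.001]
wrist_force: [0.2, -1.1, 0.2]
opening: 0.801
grasp_force: 0.0
```

>>> apply_moves([
  {"jaw": 0.8,"offset": [52,9.5,0],"rot": [0,0,0]},
  {"jaw": 0.8,"offset": [45,9.5,0],"rot": [0,0,0]},
  {"jaw": 0.8,"offset": [0,0,0],"rot": [0,0,0]},
  {"jaw": 0.8,"offset": [0,0,0],"rot": [0,0,0]},
  {"jaw": 0.8,"offset": [0,0,0],"rot": [0,0,0]},
])

```text
time_s: 10.42
eef_pos: [0.5653, 0.1787, 0.2184]
eef_rot: [0.0, 0.798, 0.603, -0.0]
wrist_force: [0.4, -0.1, 0.6]
opening: 0.797
grasp_force: 0.0
```

```bash
python3 - <<'E'
from h import *
np.set_printoptions(precision=2,suppress=True)
o=ctrl.get_obs(); q=o["eef_rot"]; th=2*np.arctan2(q[2],q[1]); X=o["eef_pos"]*1000
print(o["time_s"],X,q,np.degrees(th))
D=np.array([563.8,188.0])-X[:2]
print("dx,dy tool",D@[np.cos(th),np.sin(th)],D@[np.sin(th),-np.cos(th)])
a,_,_=shot("scene"); save("sc1",cv2.resize(a[160:320,300:500],(800,640)[:2] and (750,600)))
E
```

```text
10.425 [565.34 178.71 218.38] [ 0.   0.8  0.6 -0. ] 74.18496106324669
dx,dy tool 8.518550125025026 -4.009547115828105
```

View pics/sc1.png

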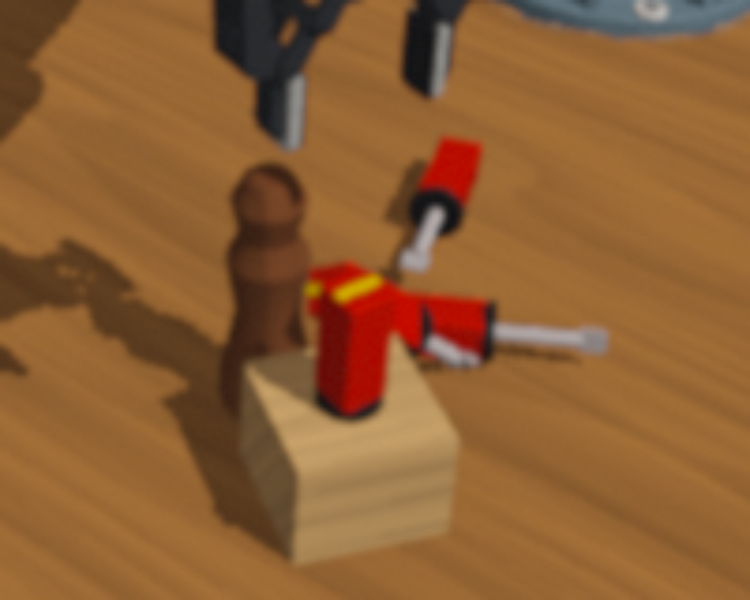

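>>> apply_moves([
  {"jaw": 0.8,"offset": [8.5,-4,0],"rot": [0,0,-0.9]},
  {"jaw": 0.8,"offset": [0,0,45],"rot": [0,0,0]},
  {"jaw": 0.8,"offset": [0,0,45],"rot": [0,0,0]},
  {"jaw": 0.8,"offset": [0,0,35],"rot": [0,0,0]},
  {"jaw": 0.8,"offset": [0,0,0],"rot": [0,0,0]},
])

```text
time_s: 11.1
eef_pos: [0.5613, 0.1889, 0.0904]
eef_rot: [-0.002, 0.792, 0.61, -0.003]
wrist_force: [0.3, -0.0, -0.1]
opening: 0.799
grasp_force: 0.0
```

>>> apply_moves([
  {"jaw": 0,"offset": [0,0,0],"rot": [0,0,0]},
  {"jaw": 0,"offset": [0,0,0],"rot": [0,0,0]},
  {"jaw": 0,"offset": [0,0,0],"rot": [0,0,0]},
  {"jaw": 0,"offset": [0,0,0],"rot": [0,0,0]},
  {"jaw": 0,"offset": [0,0,0],"rot": [0,0,0]},
])

```text
time_s: 11.72
eef_pos: [0.5655, 0.1894, 0.0955]
eef_rot: [0.001, 0.792, 0.61, 0.002]
wrist_force: [-0.8, 0.4, 7.6]
opening: 0.295
grasp_force: 59.2
```

>>> apply_moves([
  {"jaw": 0,"offset": [0,0,-10],"rot": [0,0,0]},
  {"jaw": 0,"offset": [0,0,-35],"rot": [0,0,0]},
  {"jaw": 0,"offset": [0,0,-45],"rot": [0,0,0]},
  {"jaw": 0,"offset": [0,0,-45],"rot": [0,0,0]},
  {"jaw": 0,"offset": [0,0,-40],"rot": [0,0,0]},
])

```text
time_s: 12.35
eef_pos: [0.5639, 0.1891, 0.2707]
eef_rot: [0.0, 0.792, 0.61, 0.0]
wrist_force: [0.4, 0.4, -0.9]
opening: 0.298
grasp_force: 59.0
```

>>> apply_moves([
  {"jaw": 0,"offset": [0,0,0],"rot": [0,0,-9.7]},
  {"jaw": 0,"offset": [0,0,0],"rot": [0,0,-9.7]},
  {"jaw": 0,"offset": [0,0,0],"rot": [0,0,-9.7]},
  {"jaw": 0,"offset": [-45,-7.8,0],"rot": [0,0,0]},
  {"jaw": 0,"offset": [-45,-7.8,0],"rot": [0,0,0]},
])

```text
time_s: 12.98
eef_pos: [0.5708, 0.0975, 0.2687]
eef_rot: [0.0, 0.613, 0.79, 0.0]
wrist_force: [0.8, -0.8, -0.5]
opening: 0.296
grasp_force: 59.0
```

>>> apply_moves([
  {"jaw": 0,"offset": [-45,-7.8,0],"rot": [0,0,0]},
  {"jaw": 0,"offset": [-45,-7.8,0],"rot": [0,0,0]},
  {"jaw": 0,"offset": [-45,-7.8,0],"rot": [0,0,0]},
  {"jaw": 0,"offset": [-45,-7.8,0],"rot": [0,0,0]},
  {"jaw": 0,"offset": [-45,-7.8,0],"rot": [0,0,0]},
])

```text
time_s: 13.6
eef_pos: [0.5887, -0.131, 0.2688]
eef_rot: [0.0, 0.614, 0.79, 0.0]
wrist_force: [0.5, 0.2, -0.9]
opening: 0.296
grasp_force: 59.0
```

>>> apply_moves([
  {"jaw": 0,"offset": [-45,-7.8,0],"rot": [0,0,0]},
  {"jaw": 0,"offset": [-45,-7.8,20],"rot": [0,0,0]},
  {"jaw": 0,"offset": [0,0,30],"rot": [0,0,0]},
  {"jaw": 0,"offset": [0,0,40],"rot": [0,0,0]},
  {"jaw": 0,"offset": [0,0,0],"rot": [0,0,0]},
])

```text
time_s: 14.22
eef_pos: [0.5935, -0.2194, 0.1748]
eef_rot: [-0.004, 0.614, 0.79, -0.0]
wrist_force: [0.6, 0.7, -0.8]
opening: 0.297
grasp_force: 59.1
```

```bash
cat > v.py <<'E'
from h import *
import sys
np.set_printoptions(precision=2,suppress=True)
o=ctrl.get_obs(); q=o["eef_rot"]; th=2*np.arctan2(q[2],q[1]); X=o["eef_pos"]*1000
print(o["time_s"],X,q,"theta",np.degrees(th),o["wrist_force"],o["torque"])
D=np.array([596.5,-223.2])-X[:2]
print("dx,dy tool",D@[np.cos(th),np.sin(th)],D@[np.sin(th),-np.cos(th)])
a,_,p=shot("scene"); t,_,_=shot("top")
print("pix tip",pix(p,[[X[0]/1e3,X[1]/1e3,X[2]/1e3-.0915]]),"cam",pix(p,[[.5965,-.2232,.028],[.5960,-.2243,.028]]))
A=cv2.resize(a[120:245,190:315],(500,500),interpolation=cv2.INTER_CUBIC)
B=cv2.resize(t[150:250,390:450],(300,500),interpolation=cv2.INTER_CUBIC)
save(sys.argv[1],np.hstack([A,B]))
E
python3 v.py c2
```

```text
14.225 [ 593.54 -219.4   174.75] [-0.    0.61  0.79 -0.  ] theta 104.28651697460506 [ 0.62  0.74 -0.81] [0.01 0.04 0.04]
dx,dy tool -4.411709464847456 1.9339364273246793
pix tip [[237.85 180.81]] cam [[238.65 200.98]
 [238.52 200.7 ]]
```

View pics/c2.png

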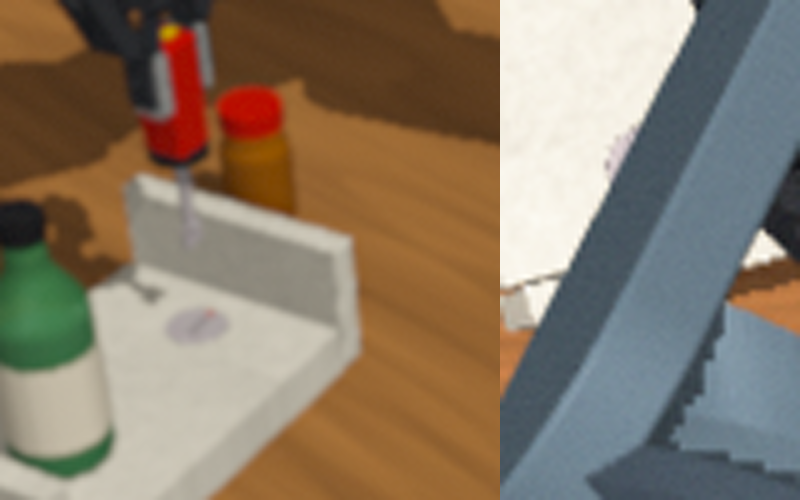

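```bash
python3 - <<'E'
from h import *
np.set_printoptions(precision=2,suppress=True)
a,d,p=shot("scene"); im=a.astype(int)
roi=np.zeros(a.shape[:2],bool); roi[190:214,225:255]=1
pk=(im[...,0]+im[...,2])/2-im[...,1]
for th in (8,12):
    m=roi&(pk>th); 
    n,l,s,c=cv2.connectedComponentsWithStats(m.astype(np.uint8)); k=1+np.argmax(s[1:,4])
    X=plane(p,np.argwhere(l==k)[:,::-1]+0.,.028)*1e3
    print(th,s[k],c[k],"mean",X.mean(0),"mid",(X.min(0)+X.max(0))/2,"ext",np.ptp(X,0), cv2.minEnclosingCircle(X[:,:2].astype(np.float32)))
r=roi&(im[...,0]-im[...,1]>55); print("red",plane(p,np.argwhere(r)[:,::-1]+0.,.028)*1e3)
E
```

```text
8 [241 198   3   2   4] [242.   198.25] mean [ 584.4  -226.09   28.  ] mid [ 584.26 -226.16   28.  ] ext [4.11 4.89 0.  ] ((584.7915649414062, -225.9499053955078), 2.7037088871002197)
12 [242 198   1   1   1] [242. 198.] mean [ 583.77 -226.88   28.  ] mid [ 583.77 -226.88   28.  ] ext [0. 0. 0.] ((583.7662353515625, -226.88168334960938), 9.999999747378752e-05)Traceback (most recent call last):
  File "<stdin>", line 11, in <module>
  File "h.py", line 14, in plane
    n=cv2.undistortPoints(uv.reshape(-1,1,2),K,D).reshape(-1,2)
      ~~~~~~~~~~~~~~~~~~~^^^^^^^^^^^^^^^^^^^^^^^^
cv2.error: OpenCV(4.12.0) /io/opencv/modules/calib3d/src/undistort.dispatch.cpp:347: error: (-215:Assertion failed) CV_IS_MAT(_src) && CV_IS_MAT(_dst) && (_src->rows == 1 || _src->cols == 1) && (_dst->rows == 1 || _dst->cols == 1) && _src->cols + _src->rows - 1 == _dst->rows + _dst->cols - 1 && (CV_MAT_TYPE(_src->type) == CV_32FC2 || CV_MAT_TYPE(_src->type) == CV_64FC2) && (CV_MAT_TYPE(_dst->type) == CV_32FC2 || CV_MAT_TYPE(_dst->type) == CV_64FC2) in function 'cvUndistortPointsInternal'
```

>>> apply_moves([
  {"jaw": 0,"offset": [-4.3,1.9,0],"rot": [0,0,0]},
  {"jaw": 0,"offset": [0,0,20],"rot": [0,0,0]},
  {"jaw": 0,"offset": [0,0,20],"rot": [0,0,0]},
  {"jaw": 0,"offset": [0,0,5],"rot": [0,0,0]},
  {"jaw": 0,"offset": [0,0,0],"rot": [0,0,0]},
])

```text
time_s: 15.0
eef_pos: [0.5984, -0.224, 0.1321]
eef_rot: [-0.001, 0.614, 0.79, -0.0]
wrist_force: [0.7, -0.1, -1.0]
opening: 0.299
grasp_force: 59.1
```

```bash
sed -i 's/596.5,-223.2/596.4,-223.4/' v.py; python3 v.py c3
```

```text
15.0 [ 598.42 -224.01  132.09] [-0.    0.61  0.79 -0.  ] theta 104.30794983073532 [ 0.73 -0.06 -0.96] [-0.01 -0.02  0.02]
dx,dy tool 1.0865364224181882 -1.807482554924401
pix tip [[237.11 196.69]] cam [[238.65 200.98]
 [238.52 200.7 ]]
```

View pics/c3.png

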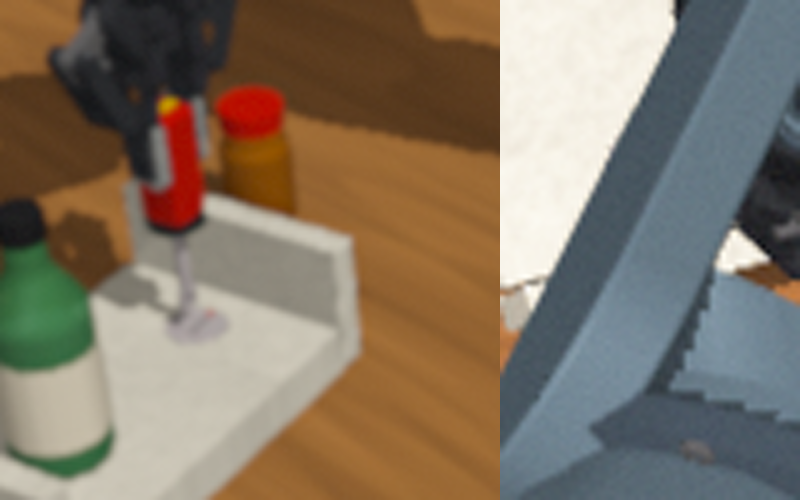

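>>> apply_moves([
  {"jaw": 0,"offset": [1.4,-1.9,0],"rot": [0,0,0]},
  {"jaw": 0,"offset": [0,0,5],"rot": [0,0,0]},
  {"jaw": 0,"offset": [0,0,4],"rot": [0,0,0]},
  {"jaw": 0,"offset": [0,0,0],"rot": [0,0,0]},
  {"jaw": 0,"offset": [0,0,0],"rot": [0,0,0]},
])

```text
time_s: 15.72
eef_pos: [0.5968, -0.2235, 0.1243]
eef_rot: [-0.0, 0.614, 0.79, -0.0]
wrist_force: [0.6, 0.2, -0.3]
opening: 0.297
grasp_force: 59.1
```

>>> apply_moves([
  {"jaw": 0,"offset": [0,0,2],"rot": [0,0,0]},
  {"jaw": 0,"offset": [0,0,2],"rot": [0,0,0]},
  {"jaw": 0,"offset": [0,0,2],"rot": [0,0,0]},
  {"jaw": 0,"offset": [0,0,0],"rot": [0,0,0]},
  {"jaw": 0,"offset": [0,0,0],"rot": [0,0,0]},
])

```text
time_s: 16.35
eef_pos: [0.5967, -0.2234, 0.1182]
eef_rot: [-0.0, 0.614, 0.79, 0.0]
wrist_force: [-0.5, 1.1, -1.5]
opening: 0.296
grasp_force: 59.2
```

>>> apply_moves([
  {"jaw": 0,"offset": [0,0,1.5],"rot": [0,0,0]},
  {"jaw": 0,"offset": [0,0,1.5],"rot": [0,0,0]},
  {"jaw": 0,"offset": [0,0,1],"rot": [0,0,0]},
  {"jaw": 0,"offset": [0,0,0],"rot": [0,0,0]},
  {"jaw": 0,"offset": [0,0,0],"rot": [0,0,0]},
])

```text
time_s: 16.98
eef_pos: [0.5966, -0.2231, 0.1139]
eef_rot: [-0.0, 0.614, 0.79, 0.0]
wrist_force: [-0.8, 3.1, -1.4]
opening: 0.297
grasp_force: 59.2
```

>>> apply_moves([
  {"jaw": 0,"offset": [0.6,0,1],"rot": [0,0,0]},
  {"jaw": 0,"offset": [0,0,1],"rot": [0,0,0]},
  {"jaw": 0,"offset": [0,0,0.7],"rot": [0,0,0]},
  {"jaw": 0,"offset": [0,0,0],"rot": [0,0,0]},
  {"jaw": 0,"offset": [0,0,0],"rot": [0,0,0]},
])

```text
time_s: 17.6
eef_pos: [0.5966, -0.2229, 0.1115]
eef_rot: [-0.0, 0.614, 0.79, 0.0]
wrist_force: [-0.6, 1.8, -1.1]
opening: 0.299
grasp_force: 59.2
```

```bash
cat > o.py <<'E'
from bench import ctrl; import numpy as np
np.set_printoptions(precision=3,suppress=True)
o=ctrl.get_obs(); q=o["eef_rot"]; print(o["time_s"],o["eef_pos"]*1e3,"th",np.degrees(2*np.arctan2(q[2],q[1])),"F",o["wrist_force"],"T",o["torque"],"q",o["q"])
E
python3 o.py
```

```text
17.6 [ 596.608 -222.903  111.516] th 104.30537019370449 F [-0.561  1.754 -1.073] T [0.399 0.085 0.008] q [-0.544  0.438  1.535  0.     1.169 -0.793]
```

>>> apply_moves([
  {"jaw": 0,"offset": [0,0,0],"rot": [0,0,5]},
  {"jaw": 0,"offset": [0,0,0],"rot": [0,0,5]},
  {"jaw": 0,"offset": [0,0,0],"rot": [0,0,5]},
  {"jaw": 0,"offset": [0,0,0],"rot": [0,0,5]},
  {"jaw": 0,"offset": [0,0,0],"rot": [0,0,0]},
])

```text
time_s: 18.23
eef_pos: [0.597, -0.2226, 0.1115]
eef_rot: [0.0, 0.741, 0.671, 0.0]
wrist_force: [1.6, 2.8, -2.1]
opening: 0.296
grasp_force: 59.1
```

```bash
python3 o.py
```

```text
18.225 [ 596.951 -222.646  111.547] th 84.36175715054033 F [ 1.583  2.756 -2.109] T [ 0.68  -0.339  0.073] q [-0.543  0.438  1.534  0.001  1.169 -0.445]
```

>>> apply_moves([
  {"jaw": 0,"offset": [0,0,0],"rot": [0,0,5]},
  {"jaw": 0,"offset": [0,0,0],"rot": [0,0,5]},
  {"jaw": 0,"offset": [0,0,0],"rot": [0,0,5]},
  {"jaw": 0,"offset": [0,0,0],"rot": [0,0,5]},
  {"jaw": 0,"offset": [0,0,0],"rot": [0,0,0]},
])

```text
time_s: 18.85
eef_pos: [0.5971, -0.2229, 0.1116]
eef_rot: [0.0, 0.846, 0.533, 0.0]
wrist_force: [3.3, 1.6, -2.6]
opening: 0.297
grasp_force: 59.0
```

```bash
python3 o.py
```

```text
18.85 [ 597.122 -222.866  111.613] th 64.44032994056057 F [ 3.261  1.645 -2.564] T [ 0.551 -0.691  0.08 ] q [-0.543  0.438  1.534  0.001  1.168 -0.097]
```

>>> apply_moves([
  {"jaw": 0,"offset": [0,0,0],"rot": [0,0,4]},
  {"jaw": 0,"offset": [0,0,0],"rot": [0,0,4]},
  {"jaw": 0,"offset": [0,0,0],"rot": [0,0,4]},
  {"jaw": 0,"offset": [0,0,0],"rot": [0,0,3]},
  {"jaw": 0,"offset": [0,0,0],"rot": [0,0,0]},
])

```text
time_s: 19.48
eef_pos: [0.5972, -0.2231, 0.1116]
eef_rot: [0.001, 0.908, 0.418, 0.001]
wrist_force: [3.9, 1.6, -4.6]
opening: 0.294
grasp_force: 59.0
```

```bash
python3 o.py
```

```text
19.475 [ 597.207 -223.105  111.629] th 49.46615986038968 F [ 3.944  1.563 -4.586] T [ 0.362 -0.973  0.142] q [-0.544  0.438  1.534  0.     1.168  0.164]
```

>>> apply_moves([
  {"jaw": 0,"offset": [0,0,0],"rot": [0,0,4]},
  {"jaw": 0,"offset": [0,0,0],"rot": [0,0,4]},
  {"jaw": 0,"offset": [0,0,0],"rot": [0,0,4]},
  {"jaw": 0,"offset": [0,0,0],"rot": [0,0,3]},
  {"jaw": 0,"offset": [0,0,0],"rot": [0,0,0]},
])

```text
time_s: 20.1
eef_pos: [0.5972, -0.2234, 0.1116]
eef_rot: [0.001, 0.955, 0.296, 0.001]
wrist_force: [4.6, 0.4, -6.0]
opening: 0.299
grasp_force: 59.1
```

```bash
python3 o.py; python3 m.py | egrep "panel|fixed"
```

```text
20.1 [ 597.232 -223.372  111.641] th 34.463829474529575 F [ 4.595  0.411 -5.959] T [-0.052 -1.332  0.147] q [-0.544  0.438  1.534 -0.     1.168  0.426]
panel c [ 562.3156 -268.9859] size (15.656534194946289, 79.79240417480469) longdir -75.659584 z 0.07999999999999996 287
fixed c [ 787.5812 -175.0959] size (17.89210319519043, 150.24551391601562) longdir -75.84374 z 0.07999999999999996 605
```

>>> apply_moves([
  {"jaw": 0,"offset": [0,0,0],"rot": [0,0,3]},
  {"jaw": 0,"offset": [0,0,0],"rot": [0,0,3]},
  {"jaw": 0,"offset": [0,0,0],"rot": [0,0,2]},
  {"jaw": 0,"offset": [0,0,0],"rot": [0,0,0]},
  {"jaw": 0,"offset": [0,0,0],"rot": [0,0,0]},
])

```text
time_s: 20.78
eef_pos: [0.5972, -0.2235, 0.1117]
eef_rot: [0.001, 0.973, 0.229, 0.001]
wrist_force: [4.9, -0.6, -6.2]
opening: 0.294
grasp_force: 59.2
```

```bash
python3 o.py
```

```text
20.775 [ 597.154 -223.513  111.664] th 26.450836414491228 F [ 4.924 -0.596 -6.156] T [-0.197 -1.368  0.18 ] q [-0.544  0.438  1.534 -0.     1.168  0.565]
```

>>> apply_moves([
  {"jaw": 0,"offset": [0,0,0],"rot": [0,0,3]},
  {"jaw": 0,"offset": [0,0,0],"rot": [0,0,3]},
  {"jaw": 0,"offset": [0,0,0],"rot": [0,0,0]},
  {"jaw": 0,"offset": [0,0,0],"rot": [0,0,0]},
  {"jaw": 0,"offset": [0,0,0],"rot": [0,0,0]},
])

```text
time_s: 21.4
eef_pos: [0.5972, -0.2237, 0.1117]
eef_rot: [0.001, 0.984, 0.178, 0.001]
wrist_force: [4.8, -1.0, -7.5]
opening: 0.294
grasp_force: 59.2
```

```bash
python3 o.py; python3 m.py | egrep "panel|fixed"
```

```text
21.4 [ 597.173 -223.694  111.655] th 20.46353688362857 F [ 4.805 -0.983 -7.488] T [-0.33  -1.429  0.242] q [-0.544  0.438  1.534 -0.001  1.167  0.67 ]
panel c [ 563.316  -268.7301] size (15.984700202941895, 79.79241180419922) longdir -75.65985 z 0.07999999999999996 289
fixed c [ 787.4543 -174.9604] size (18.040447235107422, 150.54977416992188) longdir -75.73676 z 0.07999999999999996 609
```

>>> apply_moves([
  {"jaw": 0,"offset": [0,0,0],"rot": [0,0,1]},
  {"jaw": 0,"offset": [0,0,0],"rot": [0,0,0]},
  {"jaw": 0,"offset": [0,0,0],"rot": [0,0,0]},
  {"jaw": 0,"offset": [0,0,0],"rot": [0,0,0]},
  {"jaw": 0,"offset": [0,0,0],"rot": [0,0,0]},
])

```text
time_s: 22.08
eef_pos: [0.5972, -0.2237, 0.1117]
eef_rot: [0.001, 0.986, 0.169, 0.001]
wrist_force: [4.6, -1.3, -5.9]
opening: 0.297
grasp_force: 59.2
```

```bash
python3 o.py; python3 -c "
from bench import ctrl
for _ in range(4): ctrl.camera('top'); print(ctrl.get_obs()['torque'])"
```

```text
22.075 [ 597.2   -223.732  111.681] th 19.465076594096097 F [ 4.561 -1.255 -5.927] T [-0.365 -1.422  0.363] q [-0.544  0.438  1.534 -0.001  1.167  0.687]
[-0.3771183  -1.40869078  0.34019831]
[-0.42455653 -1.44072291  0.3540118 ]
[-0.35224917 -1.44239174  0.36928296]
[-0.36685486 -1.40149289  0.29847679]
```

>>> apply_moves([
  {"jaw": 0,"offset": [0,0,0],"rot": [0,0,-3]},
  {"jaw": 0,"offset": [0,0,0],"rot": [0,0,-2]},
  {"jaw": 0,"offset": [0,0,0],"rot": [0,0,0]},
  {"jaw": 0,"offset": [0,0,0],"rot": [0,0,0]},
  {"jaw": 0,"offset": [0,0,0],"rot": [0,0,0]},
])

```text
time_s: 22.9
eef_pos: [0.5972, -0.2236, 0.1117]
eef_rot: [0.001, 0.977, 0.212, 0.001]
wrist_force: [4.9, -0.6, -6.0]
opening: 0.294
grasp_force: 59.2
```

```bash
python3 o.py
```

```text
22.9 [ 597.216 -223.641  111.706] th 24.443336778373673 F [ 4.879 -0.622 -5.97 ] T [-0.254 -1.387  0.11 ] q [-0.544  0.438  1.534 -0.     1.168  0.6  ]
```

>>> apply_moves([
  {"jaw": 0,"offset": [0,0,-4],"rot": [0,0,0]},
  {"jaw": 0,"offset": [0,0,-6],"rot": [0,0,0]},
  {"jaw": 0,"offset": [0,0,-15],"rot": [0,0,0]},
  {"jaw": 0,"offset": [0,0,-30],"rot": [0,0,0]},
  {"jaw": 0,"offset": [0,0,-30],"rot": [0,0,0]},
])

```text
time_s: 23.52
eef_pos: [0.5963, -0.2233, 0.1989]
eef_rot: [0.0, 0.978, 0.211, -0.0]
wrist_force: [-0.3, -0.4, -1.1]
opening: 0.301
grasp_force: 61.1
```

```bash
python3 v.py c4; python3 o.py; python3 m.py|egrep "panel|fixed|dot"
```

```text
23.525 [ 596.28 -223.35  198.85] [ 0.    0.98  0.21 -0.  ] theta 24.3386454172351 [-0.27 -0.43 -1.12] [-0.01 -0.03 -0.04]
dx,dy tool 0.08807444209264582 0.09969582204676584
pix tip [[234.45 171.46]] cam [[238.65 200.98]
 [238.52 200.7 ]]
23.625 [ 598.663 -224.623  202.579] th 24.337665848312756 F [ 0.819 -0.454 -0.556] T [-0.113 -0.027  0.026] q [-0.544  0.34   1.47  -0.001  1.323  0.602]
panel c [ 568.2805 -286.7811] size (15.679036140441895, 42.4134635925293) longdir -75.9281 z 0.07999999999999996 141
fixed c [ 787.5092 -174.9463] size (17.929121017456055, 150.5497283935547) longdir -75.73464 z 0.07999999999999996 613
dot c [ 587.7881 -213.6609] size (2.152411699295044, 4.381354808807373) longdir -2.0860894 z 0.028000000000000025 5
```

View pics/c4.png

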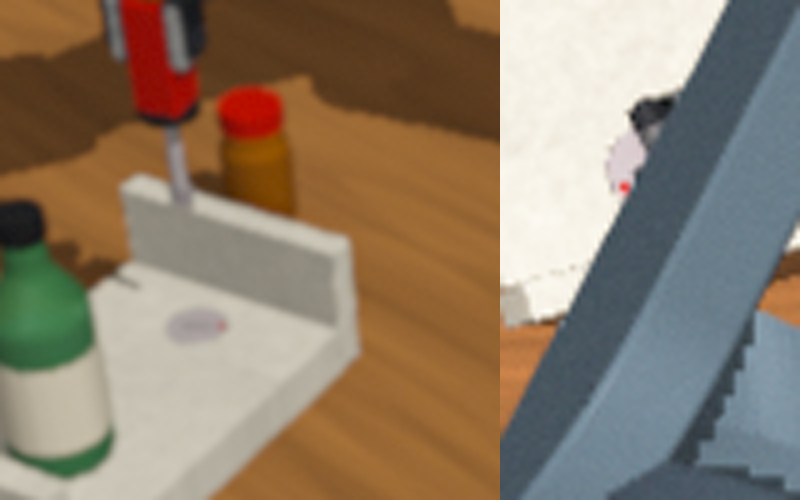

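```bash
cat > cam.py <<'E'
from h import *
np.set_printoptions(precision=2,suppress=True)
R=np.radians(14.3); M=np.array([[np.cos(R),np.sin(R)],[-np.sin(R),np.cos(R)]])
def dot(a,p,c0,tag):
    im=a.astype(float); w=np.clip(im[...,0]-(im[...,1]+im[...,2])/2-25,0,None)
    c=pix(p,[[c0[0],c0[1],.028]])[0]; u,v=np.meshgrid(np.arange(640),np.arange(400))
    w[np.hypot(u-c[0],(v-c[1])*1.3)>12]=0
    if w.sum()==0: return print(tag,"no dot")
    X=plane(p,[(u*w).sum()/w.sum(),(v*w).sum()/w.sum()],.028)[0,:2]
    r=M@((X-c0)*1e3); print(tag,X*1e3,"rack rel",r,"cam rad",np.arctan2(r[1],-r[0]),"n",(w>0).sum())
if __name__=="__main__":
    for n,c0 in(("top",[.5961,-.2242]),("scene",[.5962,-.2232])):
        p=ctrl.camera_params(n)
        dot(cv2.imread(f"pics/{n}0.png")[:,:,::-1],p,np.array(c0),n+" before")
        dot(shot(n)[0],p,np.array(c0),n+" now")
E
python3 cam.py
```

```text
top before [ 583.48 -228.76] rack rel [-13.35  -1.3 ] cam rad -0.09741506616755702 n 9
top now [ 588.14 -213.48] rack rel [-5.06 12.35] cam rad 1.1817516283573077 n 7
scene before [ 582.96 -227.54] rack rel [-13.9   -0.93] cam rad -0.0668150849549323 n 3
scene now [ 586.64 -212.47] rack rel [-6.61 12.76] cam rad 1.0927275239605792 n 5
```

```bash
python3 - <<'E'
from h import *
np.set_printoptions(precision=2,suppress=True)
a,d,p=shot("scene"); o=ctrl.get_obs(); X=o["eef_pos"]; q=o["eef_rot"]
th=np.degrees(2*np.arctan2(q[2],q[1])); h=X[2]-.0915+.128
c=pix(p,[[X[0],X[1],h]])[0]; b=pix(p,[[X[0],X[1],h-.0915-.0365]])[0]; print(th,c,X*1e3)
x0,y0=int(c[0])-50,int(c[1])-30
save("c5",cv2.resize(a[max(y0,0):max(y0,0)+110,x0:x0+100],(545,600),interpolation=cv2.INTER_CUBIC))
e=pix(p,[[X[0]+s*.013*np.cos(np.radians(th-90)),X[1]+s*.013*np.sin(np.radians(th-90)),h] for s in(-1,1)])
print("bar ends expected in crop",(e-[x0,max(y0,0)])*5.45)
tip=X-[0,0,.0915]; print("tip crop",(pix(p,[tip])-[x0,max(y0,0)])*5.45)
E
```

```text
24.313907205738488 [227.36 119.76] [ 595.81 -222.65  195.62]
bar ends expected in crop [[305.31 172.29]
 [243.82 163.02]]
tip crop [[316.08 456.37]]
```

View pics/c5.png

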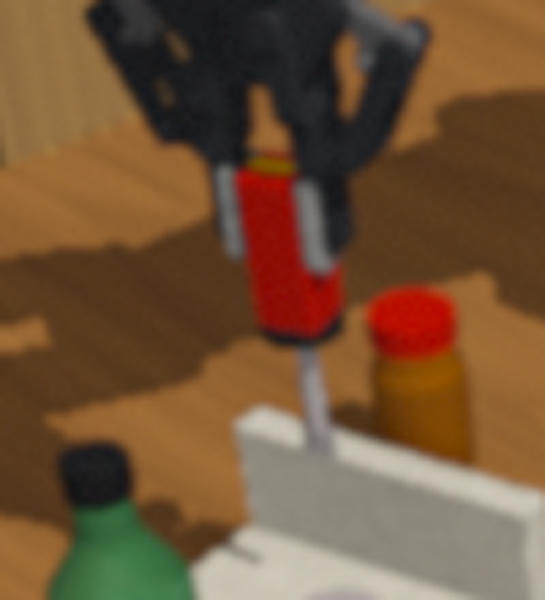

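>>> apply_moves([
  {"jaw": 0,"offset": [0,0,0],"rot": [0,0,-5.5]},
  {"jaw": 0,"offset": [0.5,0.5,30],"rot": [0,0,0]},
  {"jaw": 0,"offset": [0,0,30],"rot": [0,0,0]},
  {"jaw": 0,"offset": [0,0,12],"rot": [0,0,0]},
  {"jaw": 0,"offset": [0,0,0],"rot": [0,0,0]},
])

```text
time_s: 24.45
eef_pos: [0.5964, -0.2226, 0.123]
eef_rot: [-0.001, 0.966, 0.257, -0.001]
wrist_force: [0.1, -0.1, -0.8]
opening: 0.296
grasp_force: 61.1
```

>>> apply_moves([
  {"jaw": 0,"offset": [0,0,2],"rot": [0,0,0]},
  {"jaw": 0,"offset": [0,0,2],"rot": [0,0,0]},
  {"jaw": 0,"offset": [0,0,2],"rot": [0,0,0]},
  {"jaw": 0,"offset": [0,0,0],"rot": [0,0,0]},
  {"jaw": 0,"offset": [0,0,0],"rot": [0,0,0]},
])

```text
time_s: 25.08
eef_pos: [0.5974, -0.2231, 0.1187]
eef_rot: [0.0, 0.966, 0.257, 0.0]
wrist_force: [0.1, 0.2, -1.2]
opening: 0.297
grasp_force: 61.1
```

```bash
python3 o.py
```

```text
25.075 [ 597.386 -223.099  118.744] th 29.80909387273388 F [ 0.081  0.237 -1.219] T [-0.041 -0.005 -0.064] q [-0.543  0.43   1.529 -0.     1.182  0.507]
```

>>> apply_moves([
  {"jaw": 0,"offset": [-0.6,-0.4,2],"rot": [0,0,0]},
  {"jaw": 0,"offset": [0,0,2],"rot": [0,0,0]},
  {"jaw": 0,"offset": [0,0,2],"rot": [0,0,0]},
  {"jaw": 0,"offset": [0,0,1.5],"rot": [0,0,0]},
  {"jaw": 0,"offset": [0,0,0],"rot": [0,0,0]},
])

```text
time_s: 25.7
eef_pos: [0.5968, -0.2228, 0.111]
eef_rot: [-0.0, 0.966, 0.257, 0.0]
wrist_force: [2.7, 1.1, -1.9]
opening: 0.295
grasp_force: 61.2
```

```bash
python3 o.py
```

```text
25.7 [ 596.837 -222.783  110.957] th 29.81331370897218 F [ 2.73   1.14  -1.893] T [ 0.363 -0.677 -0.014] q [-0.543  0.439  1.535  0.001  1.168  0.507]
```

>>> apply_moves([
  {"jaw": 0,"offset": [0.6,0.4,0],"rot": [0,0,4]},
  {"jaw": 0,"offset": [0,0,0],"rot": [0,0,3]},
  {"jaw": 0,"offset": [0,0,0],"rot": [0,0,3]},
  {"jaw": 0,"offset": [0,0,0],"rot": [0,0,0]},
  {"jaw": 0,"offset": [0,0,0],"rot": [0,0,0]},
])

```text
time_s: 26.32
eef_pos: [0.5972, -0.223, 0.1109]
eef_rot: [-0.0, 0.985, 0.173, -0.0]
wrist_force: [0.7, 0.8, -1.8]
opening: 0.297
grasp_force: 61.1
```

```bash
python3 o.py; python3 cam.py | grep now
```

```text
26.325 [ 597.198 -222.986  110.916] th 19.87635972406761 F [ 0.714  0.763 -1.804] T [ 0.321 -0.424  0.292] q [-0.543  0.44   1.533 -0.     1.169  0.681]
top now no dot
scene now [ 587.35 -212.19] rack rel [-5.85 12.86] cam rad 1.1435238507427112 n 5
```

>>> apply_moves([
  {"jaw": 0,"offset": [0,0,0],"rot": [0,0,3]},
  {"jaw": 0,"offset": [0,0,0],"rot": [0,0,2]},
  {"jaw": 0,"offset": [0,0,0],"rot": [0,0,0]},
  {"jaw": 0,"offset": [0,0,0],"rot": [0,0,0]},
  {"jaw": 0,"offset": [0,0,0],"rot": [0,0,0]},
])

```text
time_s: 27.05
eef_pos: [0.5973, -0.2231, 0.111]
eef_rot: [-0.0, 0.992, 0.129, -0.0]
wrist_force: [2.3, 0.8, -2.5]
opening: 0.297
grasp_force: 61.0
```

```bash
python3 o.py; python3 cam.py | grep now
```

```text
27.05 [ 597.251 -223.083  110.964] th 14.833612774557286 F [ 2.28   0.805 -2.471] T [ 0.134 -0.479  0.247] q [-0.543  0.44   1.533 -0.     1.169  0.769]
top now no dot
scene now [ 588.52 -211.44] rack rel [-4.54 13.29] cam rad 1.2418892620752604 n 4
```

>>> apply_moves([
  {"jaw": 0,"offset": [0,0,0],"rot": [0,0,2]},
  {"jaw": 0,"offset": [0,0,0],"rot": [0,0,2]},
  {"jaw": 0,"offset": [0,0,0],"rot": [0,0,0]},
  {"jaw": 0,"offset": [0,0,0],"rot": [0,0,0]},
  {"jaw": 0,"offset": [0,0,0],"rot": [0,0,0]},
])

```text
time_s: 27.78
eef_pos: [0.5973, -0.2231, 0.111]
eef_rot: [0.0, 0.996, 0.094, -0.0]
wrist_force: [1.8, -0.1, -3.8]
opening: 0.297
grasp_force: 60.7
```

```bash
python3 o.py; python3 cam.py | grep now; python3 -c "
from bench import ctrl
for _ in range(3): ctrl.camera('top'); print(ctrl.get_obs()['torque'][2])"
```

```text
27.775 [ 597.278 -223.108  111.012] th 10.811656513663518 F [ 1.765 -0.136 -3.781] T [-0.015 -0.521  0.286] q [-0.543  0.44   1.533 -0.     1.169  0.839]
top now no dot
scene now [ 589.19 -211.22] rack rel [-3.83 13.34] cam rad 1.2908398359447444 n 4
0.2747739659376566
0.30684705274892704
0.22202194630415867
```

>>> apply_moves([
  {"jaw": 0,"offset": [0,0,0],"rot": [0,0,1.3]},
  {"jaw": 0,"offset": [0,0,0],"rot": [0,0,0]},
  {"jaw": 0,"offset": [0,0,0],"rot": [0,0,0]},
  {"jaw": 0,"offset": [0,0,0],"rot": [0,0,-4]},
  {"jaw": 0,"offset": [0,0,0],"rot": [0,0,-4]},
])

```text
time_s: 28.65
eef_pos: [0.5973, -0.2228, 0.1111]
eef_rot: [-0.0, 0.988, 0.153, -0.0]
wrist_force: [1.5, 0.7, -3.3]
opening: 0.296
grasp_force: 60.8
```

>>> apply_moves([
  {"jaw": 0,"offset": [0,0,0],"rot": [0,0,0]},
  {"jaw": 0,"offset": [0,0,-5],"rot": [0,0,0]},
  {"jaw": 0,"offset": [0,0,-10],"rot": [0,0,0]},
  {"jaw": 0,"offset": [0,0,-40],"rot": [0,0,0]},
  {"jaw": 0,"offset": [0,0,-50],"rot": [0,0,0]},
])

```text
time_s: 29.28
eef_pos: [0.5963, -0.2229, 0.217]
eef_rot: [-0.001, 0.988, 0.152, -0.001]
wrist_force: [1.8, -0.0, -0.1]
opening: 0.299
grasp_force: 61.0
```

>>> apply_moves([
  {"jaw": 0,"offset": [0,0,-50],"rot": [0,0,0]},
  {"jaw": 0,"offset": [0,0,0],"rot": [0,0,-10]},
  {"jaw": 0,"offset": [0,0,0],"rot": [0,0,-10]},
  {"jaw": 0,"offset": [0,0,0],"rot": [0,0,-10]},
  {"jaw": 0,"offset": [0,0,0],"rot": [0,0,-10]},
])

```text
time_s: 29.9
eef_pos: [0.597, -0.2233, 0.2673]
eef_rot: [0.0, 0.875, 0.483, -0.0]
wrist_force: [0.7, 0.1, -1.7]
opening: 0.294
grasp_force: 61.1
```

```bash
python3 o.py; python3 cam.py
```

```text
29.9 [ 597.044 -223.328  267.34 ] th 57.79171144565883 F [ 0.706  0.099 -1.716] T [ 0.055  0.003 -0.028] q [-0.543  0.291  1.4   -0.001  1.449  0.019]
top before [ 583.48 -228.76] rack rel [-13.35  -1.3 ] cam rad -0.09741506616755702 n 9
top now [ 590.21 -211.8 ] rack rel [-2.65 13.47] cam rad 1.3767133216285707 n 8
scene before [ 582.96 -227.54] rack rel [-13.9   -0.93] cam rad -0.0668150849549323 n 3
scene now [ 589.31 -211.17] rack rel [-3.71 13.36] cam rad 1.3000835724476114 n 4
```

>>> apply_moves([
  {"jaw": 0,"offset": [0,0,-5],"rot": [0,0,-8.7]},
  {"jaw": 0,"offset": [0,0,0],"rot": [0,0,-8.7]},
  {"jaw": 0,"offset": [48.8,-17.1,0],"rot": [0,0,0]},
  {"jaw": 0,"offset": [48.8,-17.1,0],"rot": [0,0,0]},
  {"jaw": 0,"offset": [48.8,-17.1,0],"rot": [0,0,0]},
])

```text
time_s: 30.62
eef_pos: [0.5856, -0.0672, 0.2719]
eef_rot: [0.0, 0.796, 0.606, 0.0]
wrist_force: [0.7, -0.0, -1.7]
opening: 0.295
grasp_force: 61.1
```

>>> apply_moves([
  {"jaw": 0,"offset": [48.8,-17.1,0],"rot": [0,0,0]},
  {"jaw": 0,"offset": [48.8,-17.1,0],"rot": [0,0,0]},
  {"jaw": 0,"offset": [48.8,-17.1,0],"rot": [0,0,0]},
  {"jaw": 0,"offset": [48.8,-17.1,0],"rot": [0,0,0]},
  {"jaw": 0,"offset": [48.8,-17.1,0],"rot": [0,0,0]},
])

```text
time_s: 31.25
eef_pos: [0.5666, 0.1909, 0.272]
eef_rot: [0.0, 0.795, 0.606, 0.0]
wrist_force: [1.0, -0.3, -0.1]
opening: 0.3
grasp_force: 61.1
```

>>> apply_moves([
  {"jaw": 0,"offset": [0,0,0],"rot": [0,0,0]},
  {"jaw": 0,"offset": [0,0,0],"rot": [0,0,0]},
  {"jaw": 0,"offset": [0,0,0],"rot": [0,0,0]},
  {"jaw": 0,"offset": [0,0,0],"rot": [0,0,0]},
  {"jaw": 0,"offset": [0,0,0],"rot": [0,0,0]},
])

```text
time_s: 31.88
eef_pos: [0.5671, 0.1887, 0.2711]
eef_rot: [0.0, 0.794, 0.607, -0.0]
wrist_force: [-0.0, 0.3, -1.0]
opening: 0.298
grasp_force: 61.1
```

```bash
python3 o.py; python3 m.py|egrep "panel|fixed"; python3 cam.py|grep now
```

```text
31.875 [567.087 188.651 271.121] th 74.81441616049077 F [-0.04   0.329 -0.988] T [0.016 0.013 0.04 ] q [ 0.123  0.2    1.503 -0.     1.438  0.388]
panel c [ 555.8667 -234.3243] size (15.993863105773926, 150.1514434814453) longdir -75.66571 z 0.07999999999999996 579
fixed c [ 787.4402 -175.1301] size (18.15139389038086, 150.22781372070312) longdir -75.73677 z 0.07999999999999996 608
top now [ 590.25 -211.83] rack rel [-2.61 13.43] cam rad 1.3789090522891536 n 6
scene now [ 590.77 -210.92] rack rel [-2.23 13.25] cam rad 1.403904131926497 n 1
```

>>> apply_moves([
  {"jaw": 0,"offset": [0,-2.4,0],"rot": [0,0,0]},
  {"jaw": 0,"offset": [0,0,35],"rot": [0,0,0]},
  {"jaw": 0,"offset": [0,0,35],"rot": [0,0,0]},
  {"jaw": 0,"offset": [0,0,25],"rot": [0,0,0]},
  {"jaw": 0,"offset": [0,0,0],"rot": [0,0,0]},
])

```text
time_s: 32.65
eef_pos: [0.5627, 0.19, 0.1738]
eef_rot: [-0.001, 0.794, 0.608, -0.002]
wrist_force: [-0.4, 0.3, -1.3]
opening: 0.292
grasp_force: 61.1
```

>>> apply_moves([
  {"jaw": 0,"offset": [0,0,5],"rot": [0,0,0]},
  {"jaw": 0,"offset": [0,0,8],"rot": [0,0,0]},
  {"jaw": 0,"offset": [0,0,8],"rot": [0,0,0]},
  {"jaw": 0,"offset": [0,0,8],"rot": [0,0,0]},
  {"jaw": 0,"offset": [0,0,0],"rot": [0,0,0]},
])

```text
time_s: 33.28
eef_pos: [0.5639, 0.19, 0.1461]
eef_rot: [-0.0, 0.794, 0.608, -0.001]
wrist_force: [-0.2, -0.0, -2.0]
opening: 0.292
grasp_force: 61.1
```

Tip is at about 0.055 m, inside the hole with no contact force. Going on down.

>>> apply_moves([
  {"jaw": 0,"offset": [0,0,10],"rot": [0,0,0]},
  {"jaw": 0,"offset": [0,0,12],"rot": [0,0,0]},
  {"jaw": 0,"offset": [0,0,12],"rot": [0,0,0]},
  {"jaw": 0,"offset": [0,0,10],"rot": [0,0,0]},
  {"jaw": 0,"offset": [0,0,0],"rot": [0,0,0]},
])

```text
time_s: 33.9
eef_pos: [0.5637, 0.19, 0.1017]
eef_rot: [-0.001, 0.794, 0.608, -0.001]
wrist_force: [0.4, 0.9, -1.2]
opening: 0.298
grasp_force: 61.1
```

>>> apply_moves([
  {"jaw": 0,"offset": [0,0,2],"rot": [0,0,0]},
  {"jaw": 0,"offset": [0,0,2],"rot": [0,0,0]},
  {"jaw": 0,"offset": [0,0,1.5],"rot": [0,0,0]},
  {"jaw": 0,"offset": [0,0,0],"rot": [0,0,0]},
  {"jaw": 0,"offset": [0,0,0],"rot": [0,0,0]},
])

```text
time_s: 34.52
eef_pos: [0.5646, 0.1901, 0.0977]
eef_rot: [0.0, 0.794, 0.608, 0.0]
wrist_force: [-0.1, -0.2, -1.3]
opening: 0.294
grasp_force: 61.1
```

>>> apply_moves([
  {"jaw": 0,"offset": [0,0,1.2],"rot": [0,0,0]},
  {"jaw": 0,"offset": [0,0,0],"rot": [0,0,0]},
  {"jaw": 0,"offset": [0,0,1],"rot": [0,0,0]},
  {"jaw": 0,"offset": [0,0,0],"rot": [0,0,0]},
  {"jaw": 0,"offset": [0,0,0],"rot": [0,0,0]},
])

```text
time_s: 35.15
eef_pos: [0.5647, 0.1901, 0.0955]
eef_rot: [0.0, 0.794, 0.608, 0.0]
wrist_force: [0.1, -0.6, 0.3]
opening: 0.297
grasp_force: 61.3
```

>>> apply_moves([
  {"jaw": 0.5,"offset": [0,0,0],"rot": [0,0,0]},
  {"jaw": 0.8,"offset": [0,0,0],"rot": [0,0,0]},
  {"jaw": 0.8,"offset": [0,0,0],"rot": [0,0,0]},
  {"jaw": 0.8,"offset": [0,0,0],"rot": [0,0,0]},
  {"jaw": 0.8,"offset": [0,0,-8],"rot": [0,0,0]},
])

```text
time_s: 35.78
eef_pos: [0.564, 0.19, 0.103]
eef_rot: [-0.0, 0.794, 0.608, -0.001]
wrist_force: [-0.1, 1.5, -0.1]
opening: 0.801
grasp_force: 0.0
```

>>> apply_moves([
  {"jaw": 0.8,"offset": [0,0,-30],"rot": [0,0,0]},
  {"jaw": 0.8,"offset": [0,0,-45],"rot": [0,0,0]},
  {"jaw": 0.8,"offset": [0,0,-45],"rot": [0,0,0]},
  {"jaw": 0.8,"offset": [0,0,-45],"rot": [0,0,0]},
  {"jaw": 0.8,"offset": [0,0,-20],"rot": [0,0,0]},
])

```text
time_s: 36.4
eef_pos: [0.5658, 0.1903, 0.2928]
eef_rot: [0.001, 0.794, 0.608, 0.002]
wrist_force: [-0.6, -0.8, -0.9]
opening: 0.799
grasp_force: 0.0
```

>>> apply_moves([
  {"jaw": 0.8,"offset": [-50,0,0],"rot": [0,0,0]},
  {"jaw": 0.8,"offset": [-50,0,0],"rot": [0,0,0]},
  {"jaw": 0.8,"offset": [-50,0,0],"rot": [0,0,0]},
  {"jaw": 0.8,"offset": [-30,0,0],"rot": [0,0,0]},
  {"jaw": 0.8,"offset": [0,0,0],"rot": [0,0,0]},
])

```text
time_s: 37.02
eef_pos: [0.5175, 0.0146, 0.2892]
eef_rot: [0.0, 0.795, 0.607, 0.0]
wrist_force: [0.8, -0.0, -0.1]
opening: 0.805
grasp_force: 0.0
```

```bash
python3 o.py; python3 m.py; python3 cam.py|grep now; python3 - <<'E'
from h import *
a,_,_=shot("scene"); t,_,_=shot("top"); save("fin",np.hstack([cv2.resize(a[90:340,110:490],(456,300)),cv2.resize(t[60:310,180:500],(344,300))]))
E
```

```text
37.025 [517.5    14.638 289.176] th 74.72225994683646 F [ 0.819 -0.005 -0.092] T [ 0.015 -0.065  0.001] q [-0.201  0.005  1.679 -0.     1.456  0.065]
panel c [ 555.7976 -234.0478] size (15.990817070007324, 150.7216033935547) longdir -75.66569 z 0.07999999999999996 582
fixed c [ 787.5108 -174.9456] size (17.928192138671875, 150.54969787597656) longdir -75.732285 z 0.07999999999999996 609
board c [ 671.2756 -204.6881] size (253.77239990234375, 151.34043884277344) longdir 14.299765 z 0.028000000000000025 6126
stand none
handletop none
bar none
slot c [ 594.1915 -219.2802] size (0.0, 0.0) longdir 0.0 z 0.028000000000000025 1
dot c [ 590.0267 -211.5883] size (2.153041362762451, 4.353531360626221) longdir -2.085718 z 0.028000000000000025 5
disc c [ 597.4026 -222.6251] size (27.37548065185547, 33.93153381347656) longdir -46.41324 z 0.028000000000000025 135
37.075 [517.7549  15.8098 289.0825] theta 74.79290890621145 [0.6812 0.8859 0.6422] 0.7990546164021978
top now [ 590.2  -211.81] rack rel [-2.66 13.46] cam rad 1.3760117506767384 n 8
scene now [ 589.19 -211.33] rack rel [-3.87 13.23] cam rad 1.2866208198742712 n 4
```

View pics/fin.png

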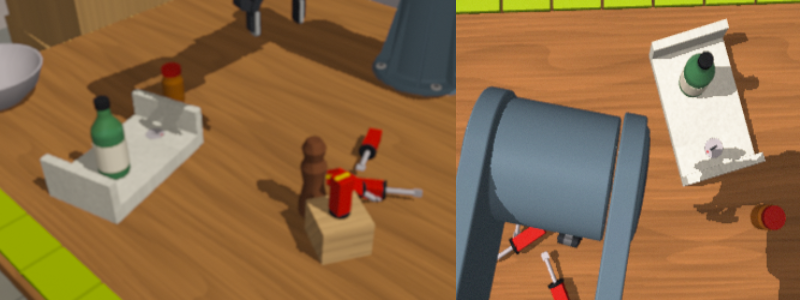

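```bash
python3 -c "
from bench import ctrl
print(ctrl.hand_in())"
```

```text
the job is handed in; nothing more can be done
None
```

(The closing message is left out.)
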